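Seat a tube-frame corner in the squaring jig and hold it

ROBOT

A 6-joint arm with a two-finger parallel gripper is mounted at the origin on the work surface. World frame = base frame: x ahead of the robot, y to its left, z up, the work surface at z = 0. Lengths are in m, angles in degrees, forces in N, time in s.
With the tool pointing down it reaches from about 0.3 to 0.75 m from the base axis. Payload 8.5 kg.
Tool frame: the origin (TCP) lies at the very end of the fingers, on their centre line; the grasp point (between the pads) lies 19 mm behind it (grip_depth is the distance from the TCP to the grasp point, in m); z points along the fingers, y is the direction in which the jaws open and shut (so a half turn about z gives the same grasp; the last joint's range is limited). The gripper opens to 85 mm and grips with 20 to 120 N. Pads are 22 mm wide; open, the fingers measure 114 mm over their backs; the gripper's body (76 mm by 85 mm) begins 54 mm behind the grasp point. The pads swing forward as they close: fully open they stand 13 mm farther back than shut.
Start: joints at [61.461, 21.807, 74.336, -0, 83.858, -12.336], TCP at [0.153, 0.528, 0.231] pointing down, gripper open.
Joint ranges: [-178.18, 178.18], [-50.72, 133.34], [12.68, 142.11], [-81.47, 261.47], [9.98, 163.14], [-165.26, 165.26]. Speed limits (degrees/s): [136.94, 136.94, 180, 180, 180, 180].

INTERFACE

Orientations are given as a 3x3 rotation matrix whose columns are the frame's x, y, z axes.
In Python, from rig import observe, get_image, close_job, silhouettes, grip_depth gives the robot as it stands. The module is installed in compiled form; this text tells all that it offers.
- The arm moves only by the shell command python3 -m crank 'ROWS' [FORCE]. ROWS is a JSON object of lists of equal length, an entry for each row: "slide": the shift along the tool's x, y, z in m, a list of three; "roll": the turn about the tool's z in rad; "grip": the finger opening in m, from 0 to 0.0854. A call has exactly 8 rows; each row is the pose to reach, as a shift and turn from the pose commanded when the call began, along the tool's axes at that moment; what a row does not reach only later rows make up. A row lasts 1/10 s, in which the tool goes at most 50 mm and 8.59 degrees, less where a joint would pass 70% of its speed; a pose out of reach is approached as far as the arm can. A call with a gripper value outside its range is refused whole. The fingers move at their own pace and stop on an object; FORCE is the grip in N (left out, the last holds). Time passes only in rows, so rows that repeat a pose let the fingers close, or fill a call up. It gives the time, the measured TCP pose, the force and the opening at its end, in the units of the state.
- observe(): the state, without advancing time (a new reading comes with each control period).
- get_image(name): name is "side" or "top"; returns a dict with "frame" (400x640x3 uint8, red, green, blue), "fx", "fy", "cx", "cy" (pixels), "D" ([k1, k2, p1, p2, k3] as OpenCV has them; the pictures are not rectified), "xyz" and "rotation" of the camera in the world. Camera axes: x right, y down, z forward; pixel columns grow to the right and rows downward; lengths in m; the calibration is good to about 2 mm. A picture is of the moment at which its call begins. There is no depth.
- close_job(): hands the job in, once; it reports no verdict.
Trained networks look in a picture, given as the dict that the camera call returned (one of the last four; its "shot" number tells which), for a name from the list of things; names that differ only in an ending like _2 or _b are one class to them, and where a whole thing is asked for, a point or a joint stands for the part that bears it (a point fixed in the world has none). Each returns a list of dicts, best first, with "confidence" (0 to 1); they miss things now and then, are a little off and sometimes report something else, mostly with a low value. They report only what shows in the picture. A call takes as long as a camera call. They do not tell look-alikes from the thing itself.
- silhouettes(target, picture): "pixels" (400x640 bool, what is visible of it) and "box" ([centre column, centre row, width, height] in pixels, round what is visible of it).
The state is a dict: "time_s": time; "q": joint angles; "qvel": joint speeds; "joint_efforts": joint torques, N m; "position": TCP position; "tool_rot": TCP orientation; "ft_force": force on the tool from outside, world axes, zero at the start; "wrist_torque": the same for the moment, N m; "grip_width": finger opening in m.
Only numpy, scipy, OpenCV 4.12 (cv2) and the standard library are available. Lean on these libraries where they do the work, as an engineer would, in place of code of your own. Each camera call takes 0.05 s, during which the arm holds its last target.

TASK

Get the squaring jig ready and hold a frame corner in it for gluing. First move the leftover piece of square tube that stands in the jig's corner into the shallow scrap tray; then bring the three-way steel frame corner onto the jig board, upright and flat on the board, and press it into the corner so that its two lying legs are flush against both fences at once. Finish while still holding it, pressing firmly against both fences; do not let go, and leave the mug, the tape roll and the glue bottle where they are.

Things in the scene. Friction and masses are not known exactly. Their poses are not given: they have to be found in the camera images.
- jig: Squaring jig, fixed: plywood board 150 x 150 x 12 mm with two aluminium fences at right angles, 20 mm wide, tops 30 mm above the table. Origin on the table below the inside corner of the fences, z up; +x and +y run along the fences' inner faces away from the corner. Free board area: x, y from 0 to 130 mm; fences are at negative y and negative x.
- jig_corner (a point): Point on the board's top surface (12 mm above the table) at the inside corner where the two fences meet; axes as the jig's. The bare plywood grips more than the fences (friction about 0.6): bearing down hard on the part keeps it from sliding home.
- fence_x: Smooth, slippery fence (friction about 0.25) that runs along the jig's x axis: inner face is the plane y = 0 of the jig, from x = -20 to 130 mm. Frame the same as the jig's.
- fence_y: Smooth, slippery fence (friction about 0.25) that runs along the jig's y axis: inner face is the plane x = 0 of the jig, from y = 0 to 130 mm. Frame the same as the jig's.
- frame_corner: Loose corner of 25 mm square steel tube, about 0.35 kg, upright on the table at one side of the jig: post 25 x 25 x 90 mm tall, with two lying legs 25 mm high at right angles at its foot. Origin: centre of the post's underside, z up. Legs run along +x and +y to 100 mm from it. Faces x = -12.5 and y = -12.5 mm go against the fences. Grip the post from above, over the legs.
- heel (a point): Point of the frame corner at the bottom of the post's outer edge (x = y = -12.5 mm, z = 0 in its frame). Seated, it coincides with jig_corner and the frame corner's x and y axes point like the jig's.
- offcut: Loose leftover of the same square tube, 25 x 25 mm, 60 mm long, about 0.09 kg, standing on end on the jig board near the corner, at any yaw. Origin: centre of its underside at the start; z along its length.
- offcut_mid (a point): Middle of the offcut, 30 mm above its underside.
- tray: Scrap tray, fixed to the table (does not move): grey open box, 150 (x) x 130 (y) x 35 mm high outside, walls and floor about 4 mm thick, on the side of the jig opposite to the frame corner. Origin: centre of its underside, z up.
- tray_in (a point): Centre of the tray's inner floor, axes as the tray's.
- mug: White mug, 80 mm wide without its handle, 90 mm high, standing beyond the jig: leave it alone. Origin: centre of its underside.
- tape: Roll of grey tape lying flat, 100 mm across, 48 mm high, beyond the jig: leave it alone. Origin: centre of its underside.
- glue: White glue bottle, 60 mm wide, 150 mm high, standing beyond the jig: leave it alone. Origin: centre of its underside.
Not all that is in view belongs to the job. Leave any pink look-alike of the tray alone.

How it is judged (in metres and radians):
On the way, in this order (a step that is already met when the one before it is completed fails the run):
1. the offcut lies in the scrap tray, let go (x of offcut_mid in the frame of tray_in between -0.07 and 0.07 m and y of offcut_mid in the frame of tray_in between -0.06 and 0.06 m and z of offcut_mid in the frame of tray_in below 0.036 m and contact force between the fingers and offcut below 0.1 N), for 0.2 s.
2. the frame corner is pressed against both fences (distance between heel and jig_corner below 0.006 m and contact force between frame_corner and fence_x above 1.5 N and contact force between frame_corner and fence_y above 1.5 N), for 0.2 s.
At the end, for the whole second after the job is handed in: Frame corner upright (0.05 rad) on the board, heel within 4 mm of the fences' inside corner, legs parallel to the fences within 0.035 rad, at rest, held by the fingers and pressed with over 1.5 N against each fence; the offcut is inside the scrap tray (distance between heel and jig_corner below 0.004 m and angle between the x axis of frame_corner and the x axis of jig, either way round below 0.035 rad and angle between frame_corner's own z axis and vertical below 0.05 rad and contact force between frame_corner and fence_x above 1.5 N and contact force between frame_corner and fence_y above 1.5 N and contact force between frame_corner and the fingers above 1.5 N and linear speed of frame_corner below 0.01 m/s and x of offcut_mid in the frame of tray_in between -0.07 and 0.07 m and y of offcut_mid in the frame of tray_in between -0.06 and 0.06 m and z of offcut_mid in the frame of tray_in below 0.036 m); the arm keeps its last pose, push and grip.
It fails at once if the mug was disturbed (distance of mug from where it was at the start of the episode above 0.02 m or angle between mug's own z axis and vertical above 0.3 rad).
It fails at once if the tape roll was disturbed (distance of tape from where it was at the start of the episode above 0.02 m or angle between tape's own z axis and vertical above 0.3 rad).
It fails at once if the glue bottle was disturbed (distance of glue from where it was at the start of the episode above 0.02 m or angle between glue's own z axis and vertical above 0.3 rad).
It also fails if it takes over 64 s, if anything falls off the work surface, if the arm or the gripper's body presses on something with over 40 N, if the wrist force passes 120 N, or if a joint passes its speed limit or range.

## Working session

There is one attempt and no reset: what is moved stays moved. The work goes in short steps, Python scripts to look and compute and a shell command to move; the robot and the scene stay as the last step left them, time stands still between calls to the robot, and variables do not carry over. Pictures are saved under pics/ and viewed, and the job is handed in when it is done.

```bash
mkdir -p pics; ls; python3 - <<'E'
from rig import *
import cv2
s=observe()
print({k:(v if not hasattr(v,'tolist') else v.tolist()) for k,v in s.items()}, grip_depth)
for n in("side","top"):
    p=get_image(n); cv2.imwrite(f"pics/{n}0.png",p["frame"][:,:,::-1])
    print(n,p["fx"],p["fy"],p["cx"],p["cy"],p["D"],p["xyz"],p["rotation"])
E
```

```text
pics
{'time_s': 0.0, 'q': [61.460975804711715, 21.838981856632312, 74.38481145724556, -4.838230891079169e-05, 83.85589960983066, -12.334862204347404], 'qvel': [0.033790216041839176, 0.08834326162303521, -0.05485634783048366, 0.05758788893690877, 0.008790975658655486, 0.09284599568958778], 'joint_efforts': [0.00241075518715661, -44.845969676971436, -23.12802493572235, -7.660151595700881e-05, 0.004758627328556031, -1.0029082204709994e-05], 'position': [0.15333716446298595, 0.5278941616631463, 0.23073024825817778], 'tool_rot': [[-0.9602733441470014, 0.2790603230869005, -0.00066377659594024], [0.2790609552055907, 0.9602726119524447, -0.0012222985611839991], [0.00029631145414377353, -0.0013589748578004325, -0.9999990326929612]], 'ft_force': [-0.31979536147792653, -0.31812248239505453, 0.10277905207653772], 'wrist_torque': [-0.0016303546342119025, -0.004635618389821703, -0.009348690940094505], 'grip_width': 0.08561778258387606} 0.0187
side 361.88232430211764 361.88232430211764 318.8909932501838 206.84615714044193 [-0.04582882  0.          0.          0.          0.        ] [0.44816609 0.57548056 0.69475608] [[-0.98871643 -0.11543895  0.09546553]
 [-0.14954544  0.72355522 -0.6738724 ]
 [ 0.00871654 -0.68054515 -0.7326543 ]]
top 443.94260021179844 443.94260021179844 320.1633387096775 195.4841001944676 [-0.07646046  0.          0.          0.          0.        ] [ 0.39761734 -0.03549662  1.45012223] [[-0.02745267 -0.99582163  0.08709552]
 [-0.99948872  0.02877321  0.0139427 ]
 [-0.01639046 -0.08666823 -0.99610239]]
```

View pics/side0.png

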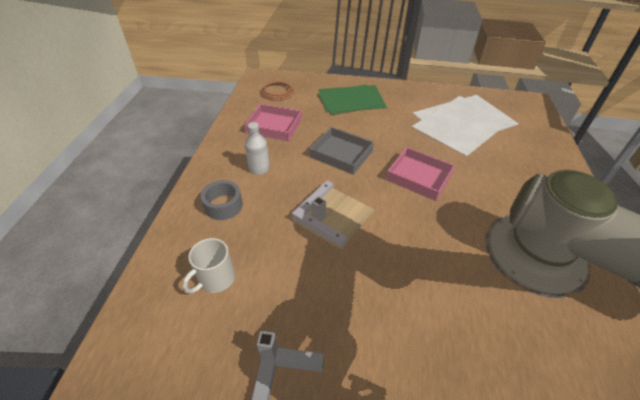

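View pics/top0.png

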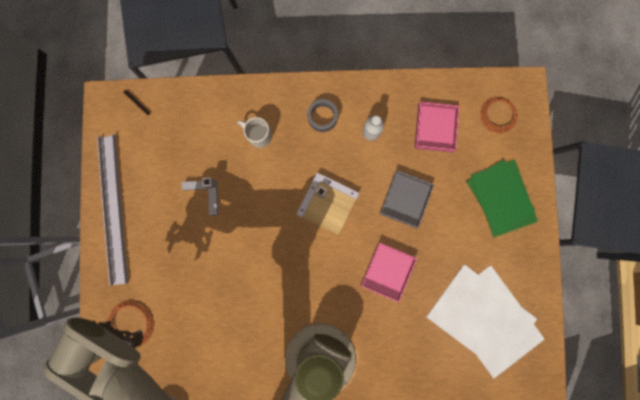

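```bash
python3 - <<'E'
from rig import *
import cv2,pickle,numpy as np
P={}
for n in("side","top"):
    p=get_image(n); d={}
    for t in("jig","frame_corner","offcut","tray","mug","tape","glue","fence_x","fence_y"):
        r=silhouettes(t,p); d[t]=r
        print(n,t,[(round(a["confidence"],2),np.round(a["box"]).tolist(),int(a["pixels"].sum())) for a in r])
    P[n]=(p,d)
pickle.dump(P,open("p0.pkl","wb"))
f=P["top"][0]["frame"]; a=cv2.resize(f[140:250,170:450],None,fx=2.85,fy=2.85,interpolation=cv2.INTER_CUBIC)
cv2.imwrite("pics/topc.png",a[:,:,::-1])
f=P["side"][0]["frame"]; a=cv2.resize(f[120:260,270:470],None,fx=4,fy=4,interpolation=cv2.INTER_CUBIC)
cv2.imwrite("pics/sidec.png",a[:,:,::-1])
E
```

```text
side jig [(0.96, [331.0, 214.0, 79.0, 68.0], 2614), (0.34, [341.0, 150.0, 63.0, 46.0], 1908)]
side frame_corner [(0.92, [288.0, 365.0, 72.0, 69.0], 2044)]
side offcut [(0.65, [319.0, 211.0, 16.0, 24.0], 313)]
side tray [(0.88, [342.0, 151.0, 63.0, 44.0], 1879), (0.72, [272.0, 123.0, 57.0, 37.0], 1338), (0.68, [420.0, 173.0, 66.0, 54.0], 2192), (0.16, [288.0, 366.0, 75.0, 66.0], 1934)]
side mug [(0.67, [211.0, 265.0, 59.0, 60.0], 2235), (0.33, [318.0, 207.0, 15.0, 24.0], 294)]
side tape [(0.7, [224.0, 203.0, 43.0, 42.0], 1204), (0.66, [289.0, 366.0, 73.0, 68.0], 2018)]
side glue []
side fence_x [(0.66, [319.0, 226.0, 53.0, 38.0], 635)]
side fence_y [(0.66, [319.0, 226.0, 53.0, 38.0], 635)]
top jig [(0.83, [328.0, 205.0, 58.0, 63.0], 2092)]
top frame_corner []
top offcut [(0.4, [322.0, 190.0, 2.0, 10.0], 63)]
top tray [(0.71, [387.0, 272.0, 50.0, 58.0], 1911), (0.68, [434.0, 125.0, 41.0, 50.0], 1879), (0.65, [407.0, 201.0, 56.0, 58.0], 1989)]
top mug [(0.96, [254.0, 133.0, 32.0, 29.0], 638), (0.21, [200.0, 195.0, 32.0, 36.0], 582)]
top tape [(0.87, [322.0, 114.0, 25.0, 31.0], 388), (0.74, [408.0, 200.0, 56.0, 56.0], 1888), (0.47, [343.0, 187.0, 40.0, 18.0], 240)]
top glue [(0.65, [372.0, 127.0, 19.0, 23.0], 346)]
top fence_x [(0.7, [308.0, 196.0, 25.0, 40.0], 320), (0.5, [342.0, 189.0, 41.0, 17.0], 240)]
top fence_y [(0.7, [308.0, 196.0, 25.0, 40.0], 320), (0.5, [342.0, 189.0, 41.0, 17.0], 240)]
```

View pics/topc.png

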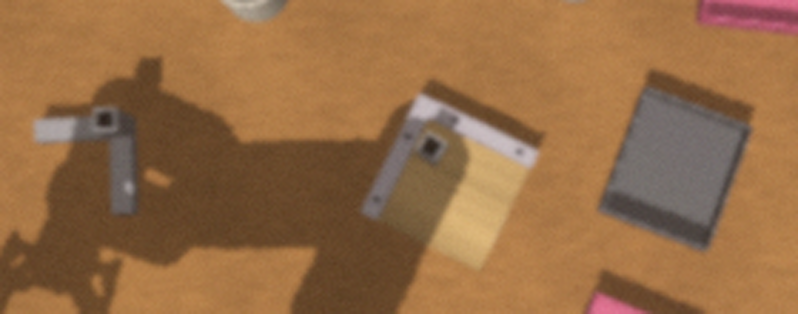

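View pics/sidec.png

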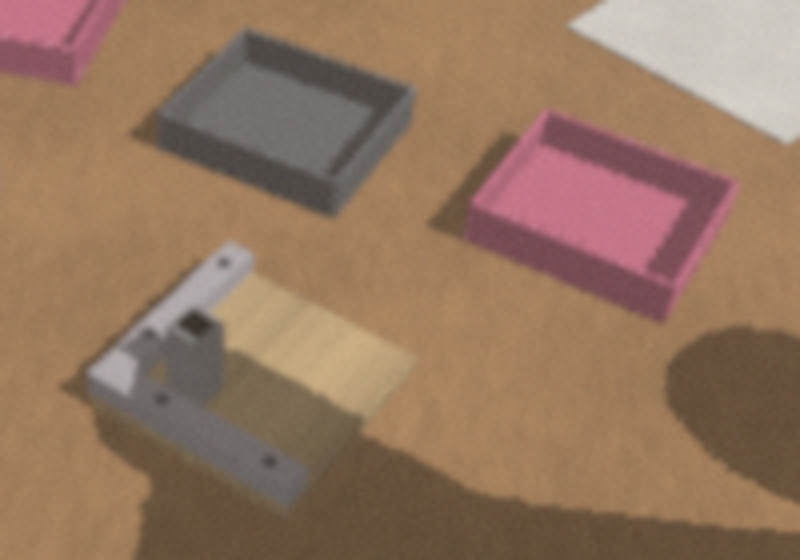

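```bash
cat > h.py <<'E'
import numpy as np,cv2,pickle
from scipy.optimize import minimize
def proj(p,X):
    R=np.array(p["rotation"]);t=np.array(p["xyz"]);Rc=R.T
    K=np.array([[p["fx"],0,p["cx"]],[0,p["fy"],p["cy"]],[0,0,1.]])
    return cv2.projectPoints(np.asarray(X,float).reshape(-1,1,3),cv2.Rodrigues(Rc)[0],-Rc@t,K,np.array(p["D"],float))[0][:,0]
def box(x0,x1,y0,y1,z0,z1): return np.array([[x,y,z] for x in(x0,x1) for y in(y0,y1) for z in(z0,z1)])
M={"jig":[box(-.02,.13,-.02,.13,0,.012),box(-.02,.13,-.02,0,0,.03),box(-.02,0,-.02,.13,0,.03)],
"frame_corner":[box(-.0125,.0125,-.0125,.0125,0,.09),box(-.0125,.1,-.0125,.0125,0,.025),box(-.0125,.0125,-.0125,.1,0,.025)],
"offcut":[box(-.0125,.0125,-.0125,.0125,0,.06)],
"tray":[box(-.075,.075,-.065,.065,0,.035)]}
def T(pose,X,z=0):
    x,y,a=pose;c,s=np.cos(a),np.sin(a)
    return X@np.array([[c,-s,0],[s,c,0],[0,0,1]]).T+[x,y,z]
def mask(p,name,pose,z=0,S=4):
    m=np.zeros((400*S,640*S),np.uint8)
    for b in M[name]:
        h=cv2.convexHull(((proj(p,T(pose,b,z))+.5)*S-.5).astype(np.float32))
        cv2.fillConvexPoly(m,np.round(h).astype(np.int32),1)
    return cv2.resize(m.astype(np.float32),(640,400),interpolation=cv2.INTER_AREA)
def fit(obs,name,pose0,z=0):
    # obs list of (pic, pixelmask)
    def cost(v):
        c=0
        for p,s in obs:
            m=mask(p,name,(v[0],v[1],v[2]/10),z);s=s.astype(np.float32)
            c+=1-np.minimum(m,s).sum()/np.maximum(m,s).sum()
        return c
    v0=np.array([pose0[0],pose0[1],pose0[2]*10])
    best=None
    for d in(0,.1,-.1,):
        st=v0+[0,0,d*10]
        r=minimize(cost,st,method="Nelder-Mead",options=dict(initial_simplex=[st,st+[.015,0,0],st+[0,.015,0],st+[0,0,1.5]],xatol=1e-4,fatol=1e-5))
        if best is None or r.fun<best.fun: best=r
    v=best.x
    return np.array([v[0],v[1],v[2]/10]),best.fun
def px2w(p,uv,z):
    K=np.array([[p["fx"],0,p["cx"]],[0,p["fy"],p["cy"]],[0,0,1.]])
    n=cv2.undistortPoints(np.array([[uv]],float),K,np.array(p["D"],float))[0,0]
    d=np.array(p["rotation"])@[n[0],n[1],1];t=np.array(p["xyz"])
    return t+d*(z-t[2])/d[2]
def wire(img,p,name,pose,S,x0,y0,z=0,col=(0,255,0)):
    for b in M[name]:
        q=(proj(p,T(pose,b,z))-[x0,y0]+.5)*S-.5
        for i in range(8):
            for k in(1,2,4):
                if not i&k: cv2.line(img,tuple(int(round(w)) for w in q[i]),tuple(int(round(w)) for w in q[i|k]),col,1,cv2.LINE_AA)
E
python3 - <<'E'
from h import *
P=pickle.load(open("p0.pkl","rb"))
t,s=P["top"],P["side"]
jc=px2w(t[0],(170+410/2.85,140+112/2.85),.03);fc=px2w(t[0],(170+105/2.85,140+119/2.85),.09)
oc=px2w(t[0],(170+431/2.85,140+146/2.85),.072);tr=px2w(t[0],(407,199),.035)
print(jc,fc,oc,tr)
# axes: image right=-y, up=+x ; image angle th -> world angle th+? 
W={}
def go(n,obs,p0,z=0):
    W[n]=fit(obs,n,p0,z);print(n,np.round(W[n][0][:2],4),np.degrees(W[n][0][2]).round(2),W[n][1].round(3),len(obs))
a=lambda d:np.radians(d)
for o in([s],[t],[s,t]):
    go("jig",[(x[0],x[1]["jig"][0]["pixels"]) for x in o],(jc[0],jc[1],a(245-90-0)))
go("frame_corner",[(s[0],s[1]["frame_corner"][0]["pixels"])],(fc[0],fc[1],a(90)))
go("offcut",[(s[0],s[1]["offcut"][0]["pixels"])],(oc[0],oc[1],a(245-90)),.012)
tp=[(s[0],s[1]["tray"][0]["pixels"]),(t[0],t[1]["tray"][2]["pixels"])]
for k in(155,65): go("tray",tp,(tr[0],tr[1],a(k)))
E
```

```text
[0.57471484 0.00325311 0.03      ] [0.56961859 0.33504134 0.09      ] [ 0.53133873 -0.01989241  0.072     ] [ 0.50205252 -0.29291996  0.035     ]
jig [ 0.5731 -0.0156] 152.57 0.148 1
jig [ 0.5696 -0.0159] 151.93 0.059 1
jig [ 0.571  -0.0161] 152.04 0.223 2
frame_corner [0.5716 0.339 ] 91.83 0.047 1
offcut [ 0.5347 -0.0197] 149.7 0.08 1
tray [ 0.5051 -0.2942] 157.13 0.094 2
tray [ 0.5058 -0.2953] 58.13 0.391 2
```

```bash
cat > ov.py <<'E'
from h import *
def overlay(p,x0,y0,w,h,S,items,fn):
    a=cv2.resize(p["frame"][y0:y0+h,x0:x0+w],None,fx=S,fy=S,interpolation=cv2.INTER_CUBIC)[:,:,::-1].copy()
    for n,po,z,c in items: wire(a,p,n,po,S,x0,y0,z,c)
    cv2.imwrite(fn,a)
E
python3 - <<'E'
from ov import *
P=pickle.load(open("p0.pkl","rb"));r=np.radians
it=[("jig",(.571,-.016,r(152)),0,(0,255,0)),("offcut",(.5347,-.0197,r(149.7)),.012,(0,0,255)),("frame_corner",(.5716,.339,r(91.8)),0,(255,0,0)),("tray",(.5051,-.2942,r(157)),0,(0,255,255))]
t,s=P["top"][0],P["side"][0]
overlay(t,280,150,160,90,5,it,"pics/ot.png")
overlay(t,170,160,70,70,6,it,"pics/otf.png")
overlay(s,280,130,100,130,4.5,it,"pics/os.png")
overlay(s,240,320,100,80,6,it,"pics/osf.png")
ims=[cv2.imread(f"pics/{k}.png") for k in("otf","os","osf")]
E
```

```text
(no output)
```

View pics/ot.png

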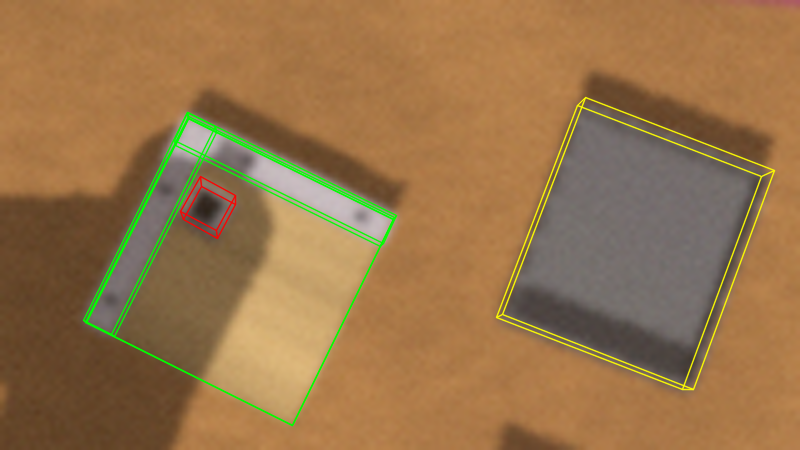

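View pics/os.png

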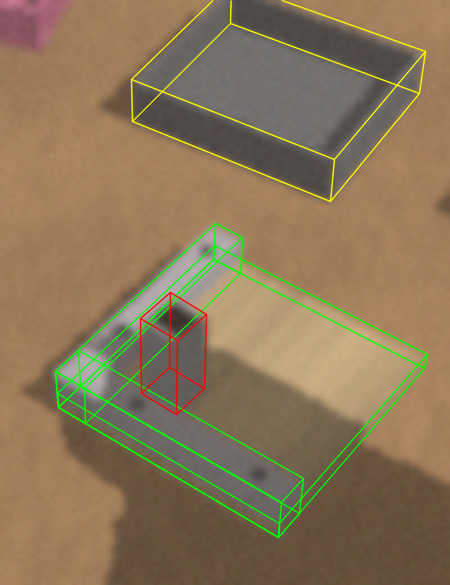

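View pics/otf.png

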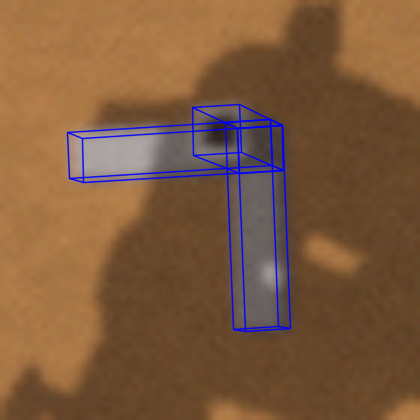

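View pics/osf.png

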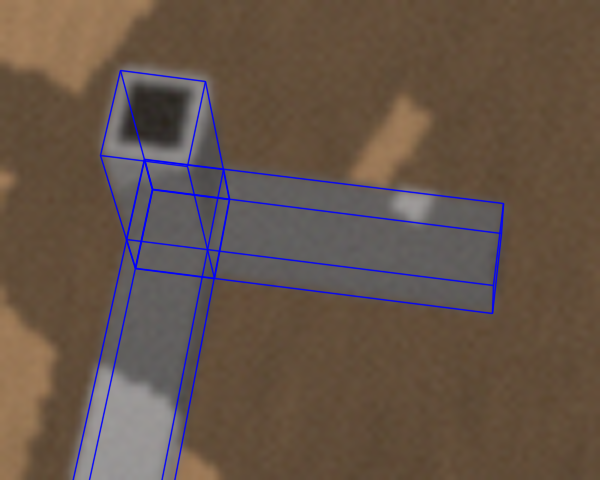

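```bash
python3 -m crank '{"slide":[[-0.02,-0.016,0],[-0.055,-0.045,0],[-0.09,-0.073,0],[-0.125,-0.101,0],[-0.16,-0.13,0],[-0.195,-0.158,0],[-0.23,-0.186,0],[-0.265,-0.215,0]],"roll":[0.03,0.06,0.09,0.12,0.15,0.18,0.21,0.24],"grip":[0.06,0.06,0.06,0.06,0.06,0.06,0.06,0.06]}' 40
cat > goto.py <<'E'
import sys,numpy as np
from rig import observe
s=observe();R=np.array(s["tool_rot"]);p=np.array(s["position"])
t=np.array([float(v) for v in sys.argv[1:4]])
print("slide",(R.T@(t-p)).round(4),"pos",p.round(4),"yaw_y",np.degrees(np.arctan2(R[1,1],R[0,1])).round(2),"ft",np.round(s["ft_force"],2),"w",round(s["grip_width"],4),"t",round(s["time_s"],2))
if len(sys.argv)>4:
    print("roll",round(float(np.radians(np.degrees(np.arctan2(R[1,1],R[0,1]))-float(sys.argv[4]))),4))
E
python3 goto.py .533 -.0195 .14 60
```

```text
time_s: 1.9
position: [0.3487, 0.2462, 0.2315]
tool_rot: [[-0.866, 0.5, 0.001], [0.5, 0.866, 0.0], [-0.0, 0.001, -1.0]]
ft_force: [0.6, 0.4, 1.3]
grip_width: 0.0602
slide [-0.2924 -0.1379  0.0916] pos [0.3487 0.2462 0.2315] yaw_y 59.99 ft [0.58 0.36 1.31] w 0.0602 t 1.9
roll -0.0002
```

```bash
python3 -m crank '{"slide":[[-0.04,-0.019,0],[-0.083,-0.039,0],[-0.126,-0.059,0.01],[-0.169,-0.08,0.03],[-0.212,-0.1,0.05],[-0.255,-0.12,0.07],[-0.292,-0.138,0.09],[-0.292,-0.138,0.09]],"roll":[0,0,0,0,0,0,0,0],"grip":[0.06,0.06,0.06,0.06,0.06,0.06,0.06,0.06]}' 40
python3 goto.py .533 -.0195 .037 60
python3 - <<'E'
from ov import *
from rig import get_image
r=np.radians
it=[("jig",(.571,-.016,r(152)),0,(0,255,0)),("offcut",(.533,-.0195,r(150)),.012,(0,0,255))]
s=get_image("side");overlay(s,270,120,130,120,5,it,"pics/a1.png")
E
```

```text
time_s: 2.7
position: [0.5334, -0.0216, 0.1383]
tool_rot: [[-0.864, 0.503, -0.003], [0.503, 0.864, 0.0], [0.003, -0.001, -1.0]]
ft_force: [0.1, 1.0, -0.4]
grip_width: 0.0598
slide [0.0011 0.0018 0.1013] pos [ 0.5334 -0.0216  0.1383] yaw_y 59.79 ft [ 0.11  0.99 -0.41] w 0.0598 t 2.7
roll -0.0037
```

View pics/a1.png

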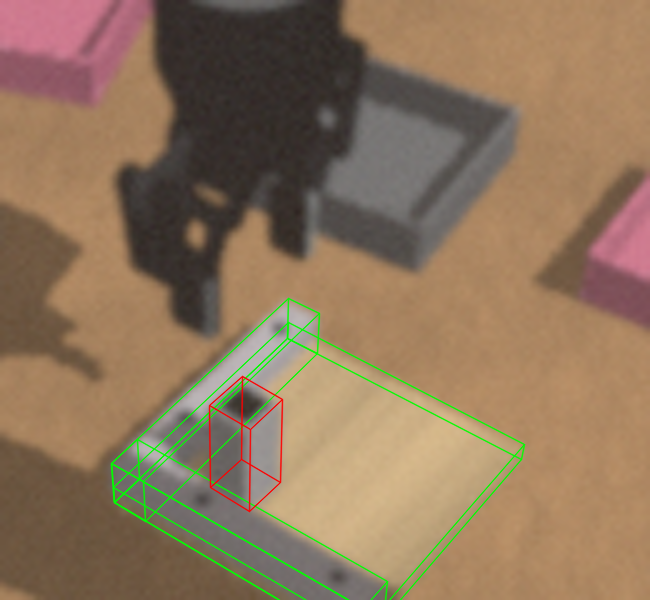

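```bash
python3 -m crank '{"slide":[[0,0.001,0.02],[0,0.001,0.045],[0,0.001,0.07],[0,0.001,0.09],[0,0.001,0.1],[0,0.001,0.1],[0,0.001,0.1],[0,0.001,0.1]],"roll":[0,0,0,0,0,0,0,0],"grip":[0.06,0.06,0.06,0.06,0.06,0.06,0.015,0.015]}' 40
python3 goto.py .533 -.0195 .037 60
python3 -m crank '{"slide":[[0,0,0],[0,0,0],[0,0,0],[0,0,0],[0,0,-0.015],[0,0,-0.04],[0,0,-0.065],[0,0,-0.08]],"roll":[0,0,0,0,0,0,0,0],"grip":[0.015,0.015,0.015,0.015,0.015,0.015,0.015,0.015]}' 40
python3 goto.py .505 -.294 .12 60
```

```text
time_s: 3.55
position: [0.5331, -0.0167, 0.0425]
tool_rot: [[-0.867, 0.499, 0.002], [0.499, 0.867, -0.001], [-0.002, 0.001, -1.0]]
ft_force: [0.6, -0.3, 0.5]
grip_width: 0.0319
slide [-0.0013 -0.0024  0.0055] pos [ 0.5331 -0.0167  0.0425] yaw_y 60.06 ft [ 0.63 -0.26  0.49] w 0.0319 t 3.55
roll 0.001
time_s: 4.35
position: [0.533, -0.0169, 0.1235]
tool_rot: [[-0.866, 0.499, 0.002], [0.499, 0.866, -0.001], [-0.002, 0.001, -1.0]]
ft_force: [0.3, -0.7, -1.5]
grip_width: 0.0244
slide [-0.1141 -0.2541  0.0036] pos [ 0.533  -0.0169  0.1235] yaw_y 60.04 ft [ 0.33 -0.65 -1.52] w 0.0244 t 4.35
roll 0.0007
```

```bash
python3 -m crank '{"slide":[[-0.012,-0.03,0],[-0.03,-0.07,0],[-0.049,-0.11,0],[-0.067,-0.15,0],[-0.085,-0.19,0],[-0.101,-0.226,0],[-0.114,-0.254,0],[-0.114,-0.254,0]],"roll":[0,0,0,0,0,0,0,0],"grip":[0.015,0.015,0.015,0.015,0.015,0.015,0.015,0.015]}' 40
python3 goto.py .505 -.294 .038 60
python3 - <<'E'
from ov import *
from rig import get_image,silhouettes
r=np.radians
P={}
for n in("side","top"):
    p=get_image(n);P[n]=(p,silhouettes("jig",p))
pickle.dump(P,open("p1.pkl","wb"))
it=[("tray",(.5051,-.2942,r(157)),0,(0,255,255))]
s=P["side"][0];overlay(s,270,90,130,150,4,it,"pics/a2.png")
t=P["top"][0];overlay(t,280,150,160,90,5,it,"pics/a2t.png")
E
```

```text
time_s: 5.15
position: [0.5039, -0.2975, 0.1213]
tool_rot: [[-0.864, 0.503, 0.001], [0.503, 0.864, -0.001], [-0.001, -0.001, -1.0]]
ft_force: [0.1, 0.3, -2.0]
grip_width: 0.0244
slide [0.0009 0.0037 0.0833] pos [ 0.5039 -0.2975  0.1213] yaw_y 59.81 ft [ 0.11  0.31 -2.01] w 0.0244 t 5.15
roll -0.0033
```

View pics/a2.png

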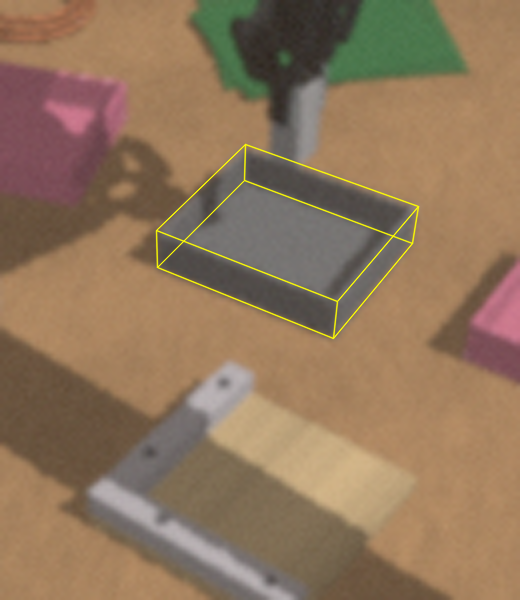

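View pics/a2t.png

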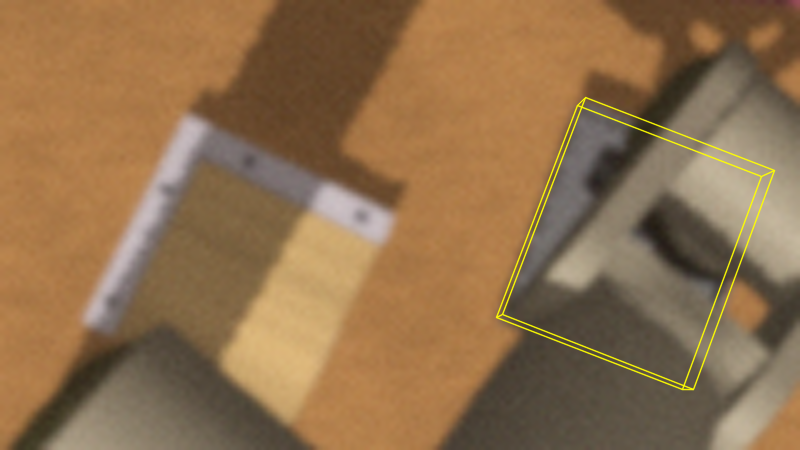

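Offcut is held above the tray (side-crop about 300,130) and the jig is bare. Lower and release.

```bash
python3 -m crank '{"slide":[[0,0.002,0.02],[0,0.002,0.04],[0,0.002,0.06],[0,0.002,0.075],[0,0.002,0.082],[0,0.002,0.083],[0,0.002,0.083],[0,0.002,0.083]],"roll":[0,0,0,0,0,0,0,0],"grip":[0.015,0.015,0.015,0.015,0.015,0.015,0.015,0.015]}' 40
python3 goto.py .505 -.294 .037 60
python3 -m crank '{"slide":[[0,0,0],[0,0,0],[0,0,0],[0,0,0],[0,0,-0.02],[0,0,-0.06],[0,0,-0.1],[0,0,-0.14]],"roll":[0,0,0,0,0,0,0,0],"grip":[0.045,0.045,0.045,0.045,0.045,0.045,0.05,0.06]}' 40
python3 goto.py .571 .338 .18 1.8
python3 - <<'E'
from ov import *
from rig import get_image,silhouettes
P=pickle.load(open("p1.pkl","rb"))
p=get_image("side");P["side"]=(p,silhouettes("jig",p))
pickle.dump(P,open("p1.pkl","wb"))
s=P["side"][0];overlay(s,270,90,130,150,4,[],"pics/a3.png")
a=np.radians
for k in(["side"],["top"],["side","top"]):
    for n in k:
        print(n,[(x["confidence"],x["box"]) for x in P[n][1]][:2])
    r=fit([(P[n][0],P[n][1][0]["pixels"]) for n in k],"jig",(.571,-.016,a(152)));print(k,r,np.degrees(r[0][2]))
E
```

```text
time_s: 6.15
position: [0.5059, -0.2921, 0.0392]
tool_rot: [[-0.867, 0.499, 0.001], [0.499, 0.867, -0.001], [-0.002, -0.0, -1.0]]
ft_force: [0.1, -0.8, -1.1]
grip_width: 0.0242
slide [-0.0002 -0.0021  0.0022] pos [ 0.5059 -0.2921  0.0392] yaw_y 60.07 ft [ 0.05 -0.81 -1.05] w 0.0242 t 6.15
roll 0.0012
time_s: 6.95
position: [0.5053, -0.2919, 0.18]
tool_rot: [[-0.866, 0.499, -0.0], [0.499, 0.866, 0.0], [0.0, 0.0, -1.0]]
ft_force: [-0.1, 0.1, -0.1]
grip_width: 0.0597
slide [0.2576 0.5785 0.    ] pos [ 0.5053 -0.2919  0.18  ] yaw_y 60.04 ft [-0.09  0.08 -0.11] w 0.0597 t 6.95
roll 1.0165
side []Traceback (most recent call last):
  File "<stdin>", line 11, in <module>
IndexError: list index out of range
```

View pics/a3.png

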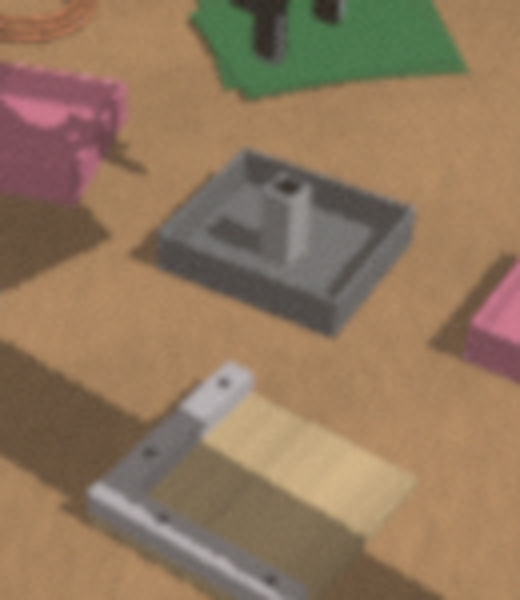

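```bash
cat > eg.py <<'E'
from h import *
# visible feature edges of the jig (segments)
E=[((-.02,-.02,.03),(.13,-.02,.03)),((-.02,-.02,.03),(-.02,.13,.03)),((0,0,.03),(.13,0,.03)),((0,.0,.03),(0,.13,.03)),
((.13,0,.012),(.13,.13,.012)),((0,.13,.012),(.13,.13,.012)),((-.02,.13,.03),(0,.13,.03)),((.13,-.02,.03),(.13,0,.03))]
def grad(p):
    g=cv2.GaussianBlur(cv2.cvtColor(p["frame"],cv2.COLOR_RGB2LAB).astype(np.float32),(0,0),.8)
    gx=cv2.Sobel(g,cv2.CV_32F,1,0)/8;gy=cv2.Sobel(g,cv2.CV_32F,0,1)/8
    return gx,gy
def score(p,G,pose,ban=None,EE=E,z=0):
    tot=0
    for a,b in EE:
        X=np.linspace(a,b,40)[2:-2];q=proj(p,T(pose,X,z))
        d=q[-1]-q[0];n=np.array([-d[1],d[0]])/np.linalg.norm(d)
        mx=q[None].astype(np.float32)
        gx=cv2.remap(G[0],mx[...,0],mx[...,1],cv2.INTER_LINEAR);gy=cv2.remap(G[1],mx[...,0],mx[...,1],cv2.INTER_LINEAR)
        v=np.abs(gx*n[0]+gy*n[1]).sum(-1).ravel() if gx.ndim==3 else 0
        tot+=np.minimum(v,12).mean()
    return tot
def efit(ps,pose0,EE=E,z=0):
    Gs=[grad(p) for p in ps]
    f=lambda v:-sum(score(p,G,(v[0],v[1],v[2]/5),None,EE,z) for p,G in zip(ps,Gs))
    best=None
    for dx in(-.004,0,.004):
      for dy in(-.004,0,.004):
        st=np.array([pose0[0]+dx,pose0[1]+dy,pose0[2]*5])
        r=minimize(f,st,method="Nelder-Mead",options=dict(initial_simplex=[st,st+[.004,0,0],st+[0,.004,0],st+[0,0,.1]],xatol=1e-5,fatol=1e-4))
        if best is None or r.fun<best.fun: best=r
    return best.x*[1,1,.2],best.fun
E
python3 - <<'E'
from eg import *;from ov import overlay
P0=pickle.load(open("p0.pkl","rb"));P1=pickle.load(open("p1.pkl","rb"))
s0,t0,s1,t1=P0["side"][0],P0["top"][0],P1["side"][0],P1["top"][0]
for n,l in dict(s0=[s0],s1=[s1],t0=[t0],t1=[t1],s=[s0,s1],all=[s0,s1,t0,t1]).items():
    r,f=efit(l,(.571,-.016,np.radians(152)));print(n,r[:2].round(4),np.degrees(r[2]).round(2),round(f/len(l),2))
it=[("jig",tuple(r),0,(0,255,0))]
overlay(s1,280,170,100,85,7,it,"pics/j1.png");overlay(t1,290,160,80,80,6,it,"pics/j1t.png")
E
```

```text
s0 [ 0.571 -0.013] 152.18 -59.1
s1 [ 0.5706 -0.0122] 152.1 -68.21
t0 [ 0.5702 -0.0151] 152.19 -87.62
t1 [ 0.5712 -0.0154] 152.22 -87.47
s [ 0.5708 -0.0126] 152.17 -63.52
all [ 0.5706 -0.0135] 152.19 -75.04
```

```bash
python3 -m crank '{"slide":[[0.013,0.03,0],[0.031,0.071,0],[0.05,0.112,0],[0.068,0.153,0],[0.087,0.194,0],[0.105,0.235,0],[0.123,0.276,0],[0.14,0.314,0]],"roll":[0.13,0.26,0.39,0.52,0.64,0.76,0.88,1.01],"grip":[0.06,0.06,0.06,0.06,0.06,0.06,0.06,0.06]}' 60
python3 goto.py .571 .338 .16 1.8
```

```text
time_s: 7.85
position: [0.5407, 0.052, 0.1779]
tool_rot: [[-0.033, 0.999, -0.001], [0.999, 0.033, 0.0], [0.0, -0.001, -1.0]]
ft_force: [1.7, -0.6, 0.7]
grip_width: 0.0604
slide [0.2849 0.0398 0.0179] pos [0.5407 0.052  0.1779] yaw_y 1.9 ft [ 1.72 -0.57  0.7 ] w 0.0604 t 7.85
roll 0.0018
```

View pics/j1.png

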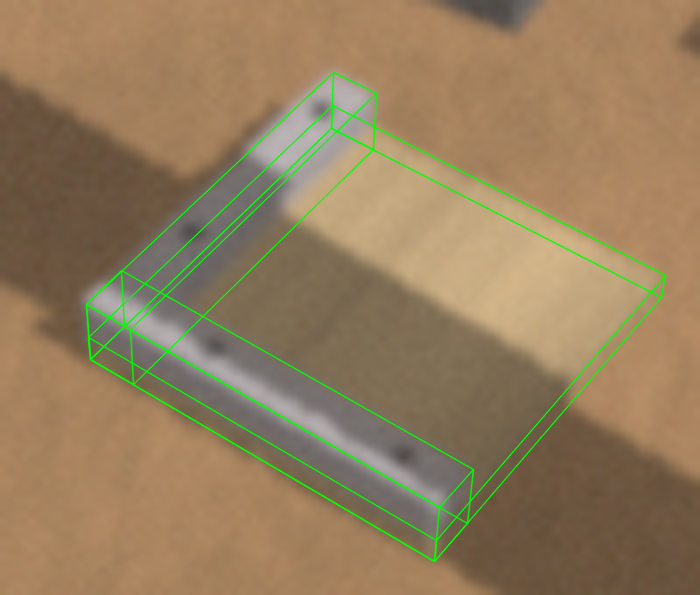

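View pics/j1t.png

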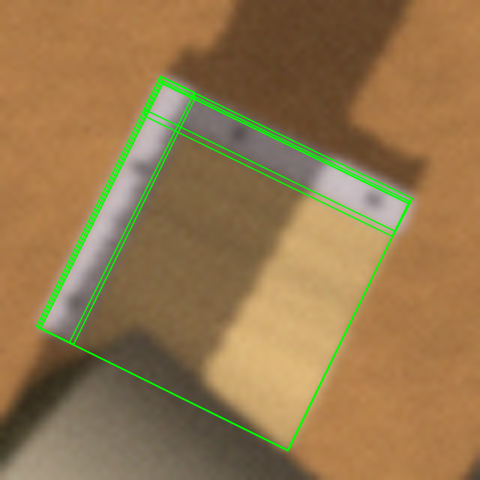

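```bash
python3 -m crank '{"slide":[[0.035,0.005,0],[0.078,0.011,0],[0.12,0.017,0],[0.163,0.023,0],[0.206,0.028,0],[0.247,0.034,0],[0.284,0.039,0],[0.284,0.039,0]],"roll":[0,0,0,0,0,0,0,0],"grip":[0.06,0.06,0.06,0.06,0.06,0.06,0.06,0.06]}' 60
python3 goto.py .571 .338 .04 1.8
python3 - <<'E'
from ov import *
from rig import get_image
r=np.radians
it=[("frame_corner",(.5716,.339,r(91.8)),0,(255,0,0))]
s=get_image("side");overlay(s,220,240,160,160,3.7,it,"pics/a4.png")
E
```

```text
time_s: 8.65
position: [0.5683, 0.3392, 0.1769]
tool_rot: [[-0.042, 0.999, -0.001], [0.999, 0.042, 0.001], [0.001, -0.001, -1.0]]
ft_force: [-0.1, -0.8, -0.5]
grip_width: 0.0596
slide [-0.0014  0.0028  0.1369] pos [0.5683 0.3392 0.1769] yaw_y 2.43 ft [-0.11 -0.8  -0.45] w 0.0596 t 8.65
roll 0.011
```

View pics/a4.png

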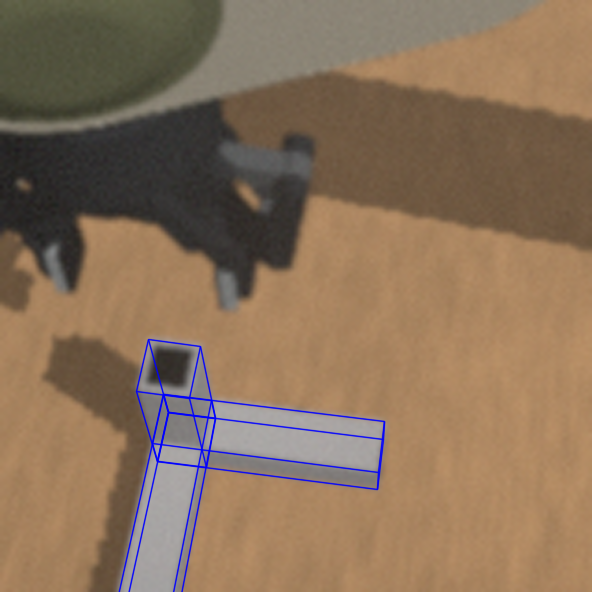

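```bash
python3 -m crank '{"slide":[[0,0.001,0.015],[0,0.001,0.035],[0,0.001,0.055],[0,0.001,0.075],[0,0.001,0.095],[0,0.001,0.115],[0,0.001,0.13],[0,0.001,0.137]],"roll":[0.005,0.005,0.005,0.005,0.005,0.005,0.005,0.005],"grip":[0.06,0.06,0.06,0.06,0.06,0.06,0.06,0.06]}' 60
python3 goto.py .571 .338 .04 1.8
python3 -m crank '{"slide":[[0,0,0],[0,0,0],[0,0,0],[0,0,0],[0,0,0],[0,0,0],[0,0,0],[0,0,0]],"roll":[0,0,0,0,0,0,0,0],"grip":[0.015,0.015,0.015,0.015,0.015,0.015,0.015,0.015]}' 90
python3 goto.py .571 .338 .04 1.8
python3 - <<'E'
from ov import *
from rig import get_image
r=np.radians
it=[("frame_corner",(.5716,.339,r(91.8)),0,(255,0,0))]
s=get_image("side");overlay(s,220,240,160,160,3.7,it,"pics/a5.png")
E
```

```text
time_s: 9.5
position: [0.5696, 0.3337, 0.0396]
tool_rot: [[-0.032, 0.999, -0.003], [0.999, 0.032, -0.001], [-0.001, -0.003, -1.0]]
ft_force: [-0.4, 0.3, 0.4]
grip_width: 0.0598
slide [ 0.0042  0.0015 -0.0004] pos [0.5696 0.3337 0.0396] yaw_y 1.81 ft [-0.43  0.25  0.36] w 0.0598 t 9.5
roll 0.0003
time_s: 10.3
position: [0.5709, 0.3352, 0.0425]
tool_rot: [[-0.033, 0.999, 0.002], [0.999, 0.033, 0.0], [0.0, 0.002, -1.0]]
ft_force: [1.4, -2.4, 6.2]
grip_width: 0.0239
slide [0.0028 0.0002 0.0025] pos [0.5709 0.3352 0.0425] yaw_y 1.89 ft [ 1.36 -2.35  6.19] w 0.0239 t 10.3
roll 0.0015
```

View pics/a5.png

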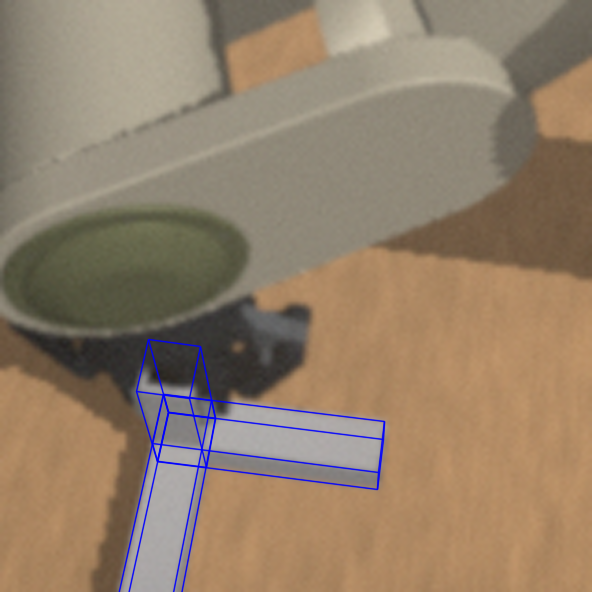

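```bash
python3 -m crank '{"slide":[[0,0,-0.01],[0,0,-0.03],[0,0,-0.05],[0,0,-0.07],[0,0,-0.085],[0,0,-0.09],[0,0,-0.09],[0,0,-0.09]],"roll":[0,0,0,0,0,0,0,0],"grip":[0.015,0.015,0.015,0.015,0.015,0.015,0.015,0.015]}' 90
python3 goto.py .542 -.024 .13 62.2
```

```text
time_s: 11.15
position: [0.5696, 0.3351, 0.1303]
tool_rot: [[-0.033, 0.999, -0.002], [0.999, 0.033, -0.001], [-0.001, -0.002, -1.0]]
ft_force: [-1.0, -0.5, -4.1]
grip_width: 0.0242
slide [-0.358  -0.0395  0.0006] pos [0.5696 0.3351 0.1303] yaw_y 1.9 ft [-0.96 -0.54 -4.1 ] w 0.0242 t 11.15
roll -1.0525
```

```bash
python3 -m crank '{"slide":[[-0.02,-0.002,0],[-0.045,-0.005,0],[-0.07,-0.008,0],[-0.095,-0.011,0],[-0.12,-0.014,0],[-0.145,-0.016,0],[-0.165,-0.018,0],[-0.18,-0.02,0]],"roll":[-0.05,-0.12,-0.19,-0.26,-0.34,-0.42,-0.49,-0.55],"grip":[0.015,0.015,0.015,0.015,0.015,0.015,0.015,0.015]}' 90
python3 goto.py .542 -.024 .13 62.2
```

```text
time_s: 11.95
position: [0.5556, 0.1534, 0.1304]
tool_rot: [[-0.552, 0.834, -0.002], [0.834, 0.552, -0.0], [0.001, -0.002, -1.0]]
ft_force: [0.2, -0.2, -2.9]
grip_width: 0.0241
slide [-0.1404 -0.1093  0.0004] pos [0.5556 0.1534 0.1304] yaw_y 33.51 ft [ 0.21 -0.24 -2.93] w 0.0241 t 11.95
roll -0.5006
```

```bash
python3 -m crank '{"slide":[[-0.016,-0.012,0],[-0.036,-0.028,0],[-0.058,-0.045,0],[-0.08,-0.062,0],[-0.102,-0.079,0],[-0.122,-0.095,0],[-0.135,-0.105,0],[-0.14,-0.109,0]],"roll":[-0.05,-0.12,-0.19,-0.26,-0.34,-0.42,-0.48,-0.5],"grip":[0.015,0.015,0.015,0.015,0.015,0.015,0.015,0.015]}' 90
python3 goto.py .542 -.024 .06 62.2
cat > look.py <<'E'
import sys
from eg import *;from ov import overlay
from rig import get_image
px,py,a,z=[float(v) for v in sys.argv[1:5]];nm=sys.argv[5]
it=[("jig",(.5707,-.0138,np.radians(152.2)),0,(0,255,0)),("frame_corner",(px,py,np.radians(a)),z,(255,0,0))]
s=get_image("side");overlay(s,260,110,140,150,4,it,f"pics/{nm}s.png")
t=get_image("top");overlay(t,280,150,100,90,6,it,f"pics/{nm}t.png")
pickle.dump((s,t),open(nm+".pkl","wb"))
E
python3 look.py .5403 -.0232 152.2 .0875 b1
```

```text
time_s: 12.75
position: [0.5417, -0.0237, 0.1304]
tool_rot: [[-0.883, 0.469, -0.002], [0.469, 0.883, 0.0], [0.002, -0.0, -1.0]]
ft_force: [-0.4, 0.8, -2.3]
grip_width: 0.0239
slide [-0.0005 -0.0001  0.0704] pos [ 0.5417 -0.0237  0.1304] yaw_y 62.06 ft [-0.41  0.78 -2.28] w 0.0239 t 12.75
roll -0.0024
```

View pics/b1s.png

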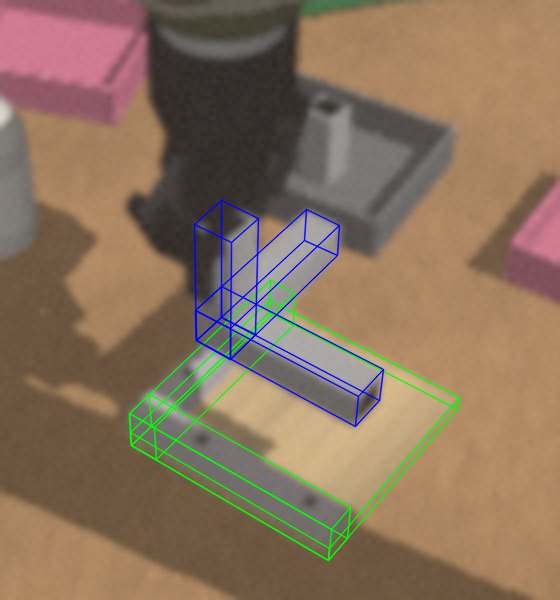

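View pics/b1t.png

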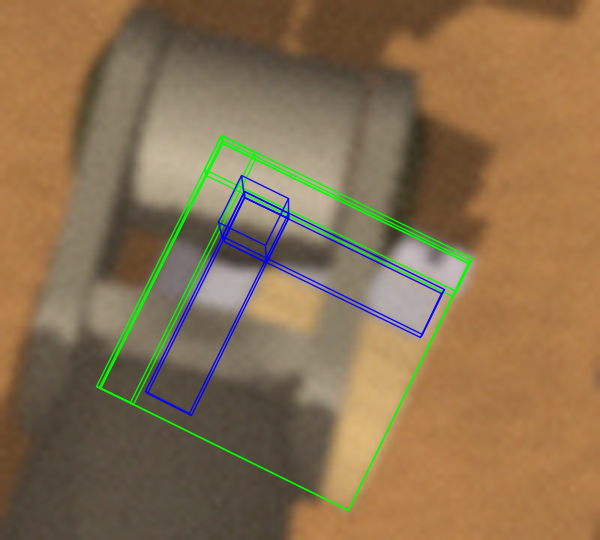

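```bash
python3 -m crank '{"slide":[[0,0,0.01],[0,0,0.022],[0,0,0.034],[0,0,0.046],[0,0,0.058],[0,0,0.067],[0,0,0.072],[0,0,0.072]],"roll":[-0.002,-0.002,-0.002,-0.002,-0.002,-0.002,-0.002,-0.002],"grip":[0.015,0.015,0.015,0.015,0.015,0.015,0.015,0.015]}' 90
python3 goto.py .542 -.024 .0545 62.2
python3 look.py .5403 -.0232 152.2 .015 b2
```

```text
time_s: 13.65
position: [0.542, -0.0221, 0.0586]
tool_rot: [[-0.884, 0.467, -0.001], [0.467, 0.884, 0.0], [0.001, -0.0, -1.0]]
ft_force: [-0.2, -0.7, -3.3]
grip_width: 0.0239
slide [-0.0009 -0.0016  0.0041] pos [ 0.542  -0.0221  0.0586] yaw_y 62.16 ft [-0.15 -0.65 -3.32] w 0.0239 t 13.65
roll -0.0006
```

View pics/b2s.png

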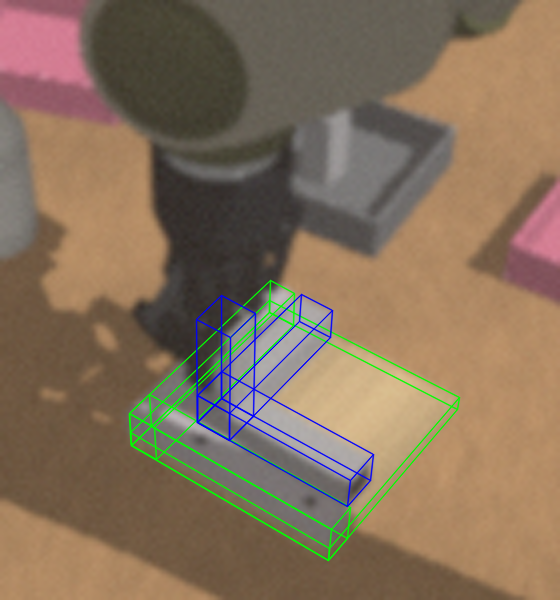

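```bash
python3 -m crank '{"slide":[[0,0,0.001],[0,0,0.002],[0,0,0.003],[0,0,0.003],[0,0,0.003],[0,0,0.003],[0,0,0.003],[0,0,0.003]],"roll":[0,0,0,0,0,0,0,0],"grip":[0.015,0.015,0.015,0.015,0.015,0.015,0.015,0.015]}' 90
python3 - <<'E'
from rig import *
import numpy as np
a=[]
for i in range(4):
    s=observe();a.append([*s["position"],*s["ft_force"],s["time_s"]]);get_image("side")
print(np.round(a,4))
E
```

```text
time_s: 14.55
position: [0.5422, -0.0222, 0.0563]
tool_rot: [[-0.884, 0.467, 0.0], [0.467, 0.884, -0.0], [-0.0, -0.0, -1.0]]
ft_force: [-0.2, -0.0, -2.7]
grip_width: 0.0241
[[ 0.5422 -0.0222  0.0563 -0.1919 -0.0262 -2.6893 14.55  ]
 [ 0.5422 -0.0222  0.0563  0.7117  0.0283 -2.8459 14.6   ]
 [ 0.5422 -0.0222  0.0563  0.3382 -0.4216 -2.6932 14.65  ]
 [ 0.5422 -0.0222  0.0563  0.8609 -0.4263 -3.4758 14.7   ]]
```

```bash
for i in 1; do python3 -m crank '{"slide":[[0,0,0.001],[0,0,0.001],[0,0,0.001],[0,0,0.001],[0,0,0.001],[0,0,0.001],[0,0,0.001],[0,0,0.001]],"roll":[0,0,0,0,0,0,0,0],"grip":[0.015,0.015,0.015,0.015,0.015,0.015,0.015,0.015]}' | sed -n '2p;6p;4p'; done
python3 -m crank '{"slide":[[0,0,0.001],[0,0,0.001],[0,0,0.001],[0,0,0.001],[0,0,0.001],[0,0,0.001],[0,0,0.001],[0,0,0.001]],"roll":[0,0,0,0,0,0,0,0],"grip":[0.015,0.015,0.015,0.015,0.015,0.015,0.015,0.015]}'
```

```text
position: [0.5422, -0.0222, 0.0553]
ft_force: [0.1, -0.0, -2.6]
time_s: 16.35
position: [0.5423, -0.0223, 0.0545]
tool_rot: [[-0.884, 0.467, 0.0], [0.467, 0.884, -0.0], [-0.0, 0.0, -1.0]]
ft_force: [-0.2, -0.4, 3.1]
grip_width: 0.0245
```

```bash
python3 -m crank '{"slide":[[0,0,-0.0005],[-0.002,0.001,-0.0005],[-0.004,0.002,-0.0005],[-0.006,0.004,-0.0005],[-0.007,0.005,-0.0005],[-0.007,0.005,-0.0005],[-0.007,0.005,-0.0005],[-0.007,0.005,-0.0005]],"roll":[0,0,0,0,0,0,0,0],"grip":[0.015,0.015,0.015,0.015,0.015,0.015,0.015,0.015]}' 90
cat > st.py <<'E'
from rig import *
import numpy as np
s=observe();p=np.array(s["position"]);R=np.array(s["tool_rot"])
X=np.array([np.cos(np.radians(152.2)),np.sin(np.radians(152.2)),0]);Y=np.array([-X[1],X[0],0]);o=np.array([.5707,-.0138,0])
a=[]
for i in range(3): a.append(observe()["ft_force"]);get_image("side")
f=np.mean(a,0)
print("tcp jig",((p-o)@X).round(4),((p-o)@Y).round(4),p[2].round(4),"F jig",(f@X).round(2),(f@Y).round(2),f[2].round(2),"yaw",np.degrees(np.arctan2(R[1,1],R[0,1])).round(2),"tilt",R[:2,2].round(4),"w",round(s["grip_width"],4),"tq",np.round(s["wrist_torque"],2),"t",s["time_s"])
E
python3 st.py
```

```text
time_s: 17.15
position: [0.5506, -0.021, 0.0548]
tool_rot: [[-0.884, 0.467, -0.0], [0.467, 0.884, 0.0], [0.0, 0.0, -1.0]]
ft_force: [1.0, 0.1, -3.7]
grip_width: 0.0241
tcp jig 0.0144 0.0157 0.0548 F jig -0.21 -0.14 -3.54 yaw 62.17 tilt [-0.0001  0.    ] w 0.0241 tq [ 0.06 -0.13  0.05] t 17.15
```

```bash
python3 -m crank '{"slide":[[-0.001,0.001,0],[-0.002,0.002,0],[-0.002,0.002,0],[-0.002,0.002,0],[-0.002,0.002,0],[-0.002,0.002,0],[-0.002,0.002,0],[-0.002,0.002,0]],"roll":[0,0,0,0,0,0,0,0],"grip":[0.015,0.015,0.015,0.015,0.015,0.015,0.015,0.015]}' >/dev/null; python3 st.py
```

```text
tcp jig 0.0123 0.0137 0.0548 F jig -0.39 -0.24 -3.17 yaw 62.17 tilt [-0. -0.] w 0.0241 tq [-0.02 -0.09  0.02] t 18.1
```

```bash
python3 -m crank '{"slide":[[-0.001,0.001,0],[-0.001,0.001,0],[-0.001,0.001,0],[-0.001,0.001,0],[-0.001,0.001,0],[-0.001,0.001,0],[-0.001,0.001,0],[-0.001,0.001,0]],"roll":[0,0,0,0,0,0,0,0],"grip":[0.015,0.015,0.015,0.015,0.015,0.015,0.015,0.015]}' >/dev/null; python3 st.py
```

```text
tcp jig 0.0116 0.0131 0.0547 F jig 1.71 5.04 -3.25 yaw 62.19 tilt [-0.0011 -0.0005] w 0.0242 tq [-0.7   0.74  0.5 ] t 19.05
```

```bash
python3 -m crank '{"slide":[[-0.0005,0.0002,0],[-0.001,0.0004,0],[-0.001,0.0004,0],[-0.001,0.0004,0],[-0.001,0.0004,0],[-0.001,0.0004,0],[-0.001,0.0004,0],[-0.001,0.0004,0]],"roll":[0,0,0,0,0,0,0,0],"grip":[0.015,0.015,0.015,0.015,0.015,0.015,0.015,0.015]}' >/dev/null; python3 st.py
```

```text
tcp jig 0.0112 0.0131 0.0546 F jig 3.66 6.74 -1.67 yaw 62.2 tilt [-0.0028 -0.0004] w 0.0241 tq [-0.88  1.22  0.43] t 20.0
```

```bash
python3 -m crank '{"slide":[[-0.0005,0.0002,0],[-0.001,0.0004,0],[-0.0015,0.0006,0],[-0.002,0.0006,0],[-0.002,0.0006,0],[-0.002,0.0006,0],[-0.002,0.0006,0],[-0.002,0.0006,0]],"roll":[0,0,0,0,0,0,0,0],"grip":[0.015,0.015,0.015,0.015,0.015,0.015,0.015,0.015]}' >/dev/null; python3 st.py; python3 look.py .55385 -.03072 152.2 .012 b3
```

```text
tcp jig 0.0101 0.013 0.0546 F jig 6.83 9.83 2.34 yaw 62.2 tilt [-0.0054 -0.0005] w 0.0243 tq [-0.98  2.06  0.44] t 20.95
```

View pics/b3s.png

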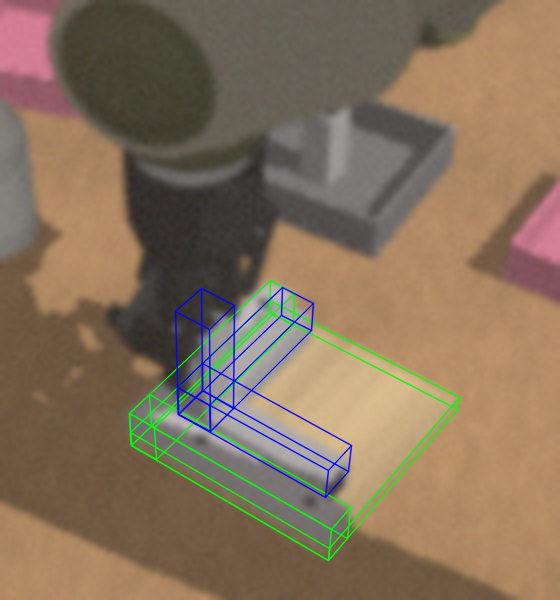

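```bash
python3 - <<'E'
from ov import *
from eg import *
s,t=pickle.load(open("b3.pkl","rb"))
j=(.5707,-.0125,np.radians(152.2))
it=[("jig",j,0,(0,255,0)),("frame_corner",(.5538,-.0177,np.radians(152.2)),.012,(255,0,0))]
overlay(s,285,165,100,95,7,it,"pics/c1.png");overlay(t,290,160,80,80,6,[("jig",(.5707,-.0153,np.radians(152.2)),0,(0,255,0)),("frame_corner",(.5538,-.0205,np.radians(152.2)),.012,(255,0,0))],"pics/c1t.png")
overlay(s,285,165,100,95,7,[],"pics/c0.png")
E
```

```text
(no output)
```

View pics/c1.png

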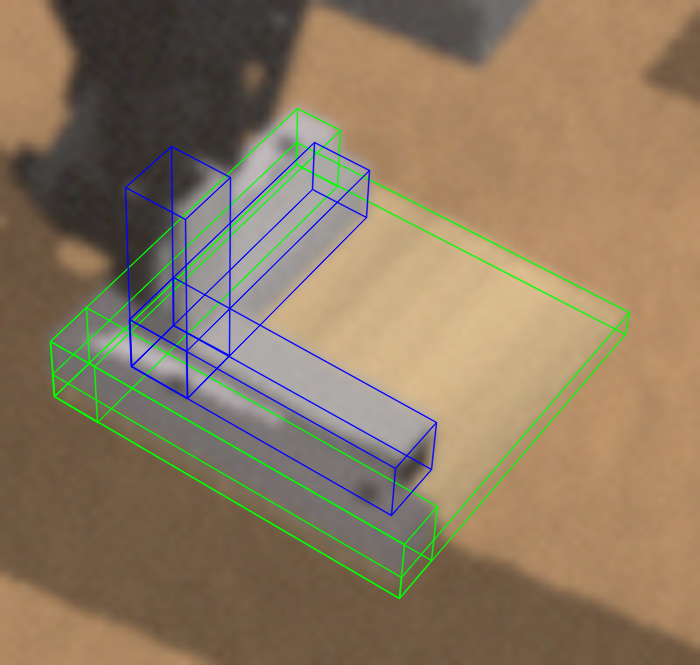

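View pics/c0.png

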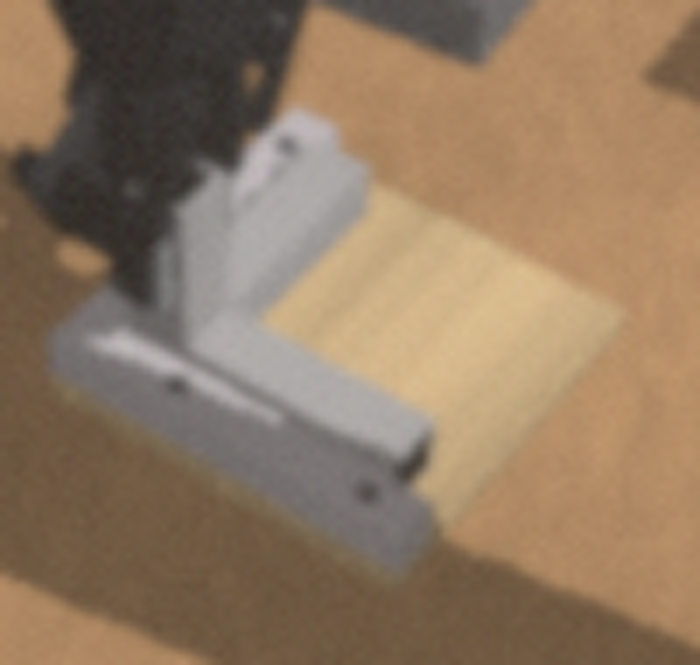

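View pics/c1t.png

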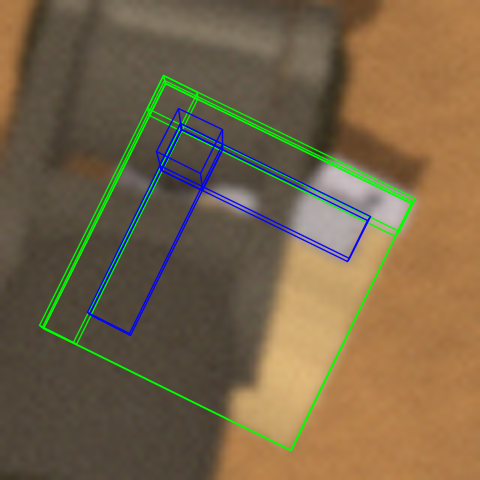

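```bash
python3 -m crank '{"slide":[[0,0,-0.0004],[0,0,-0.0008],[-0.0005,0,-0.0008],[-0.001,0,-0.0008],[-0.0015,0,-0.0008],[-0.002,0,-0.0008],[-0.002,0,-0.0008],[-0.002,0,-0.0008]],"roll":[0,0,0,0,0,0,0,0],"grip":[0.015,0.015,0.015,0.015,0.015,0.015,0.015,0.015]}' 110 >/dev/null; python3 st.py
```

```text
tcp jig 0.009 0.013 0.0548 F jig 8.59 8.15 -0.28 yaw 62.2 tilt [-0.0076  0.0004] w 0.0238 tq [-0.87  2.25  0.33] t 22.0
```

```bash
python3 look.py .5538 -.0177 152.2 .012 b4; python3 - <<'E'
from ov import *
ims=[]
for n in("b2","b3","b4"):
    s,t=pickle.load(open(n+".pkl","rb"));ims.append(cv2.resize(s["frame"][165:255,290:365],None,fx=5,fy=5,interpolation=cv2.INTER_CUBIC)[:,:,::-1])
cv2.imwrite("pics/cmp.png",np.vstack([ims[1],ims[2]]) if 0 else np.hstack(ims[1:]))
# subpixel shift b3->b4 in regions
s3=pickle.load(open("b3.pkl","rb"))[0]["frame"];s4=pickle.load(open("b4.pkl","rb"))[0]["frame"]
g=lambda f:cv2.cvtColor(f,cv2.COLOR_RGB2GRAY).astype(np.float32)
for nm,(x0,x1,y0,y1) in dict(xleg=(315,350,208,236),yleg=(320,338,186,210),post=(309,320,188,214),ref=(360,400,130,175)).items():
    a,b=g(s3)[y0:y1,x0:x1],g(s4)[y0:y1,x0:x1]
    print(nm,cv2.phaseCorrelate(a,b,cv2.createHanningWindow((x1-x0,y1-y0),cv2.CV_32F)))
E
```

```text
xleg ((-0.3076407560087411, -0.39576378670033385), 1.0135131818276863)
yleg ((-0.23232673647454938, -0.084951493240494), 0.8420385817686716)
post ((-0.14732969858723166, 0.2533539467870938), 1.0786033029909488)
ref ((-0.010427903550805695, 0.4501559869587446), 1.0421861200862461)
```

View pics/cmp.png

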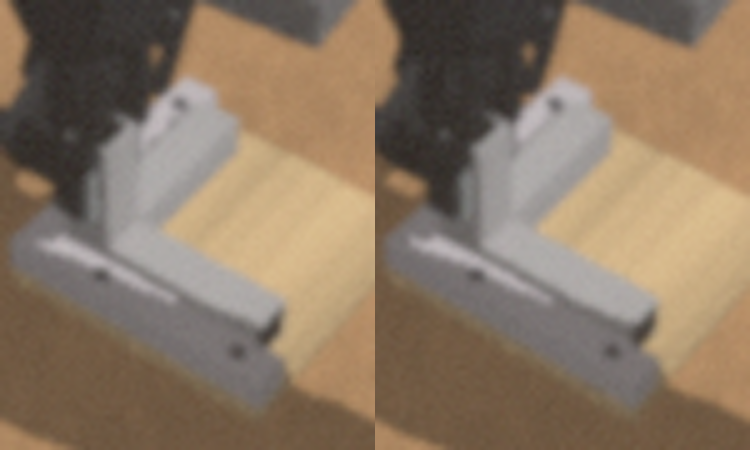

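View pics/b4s.png

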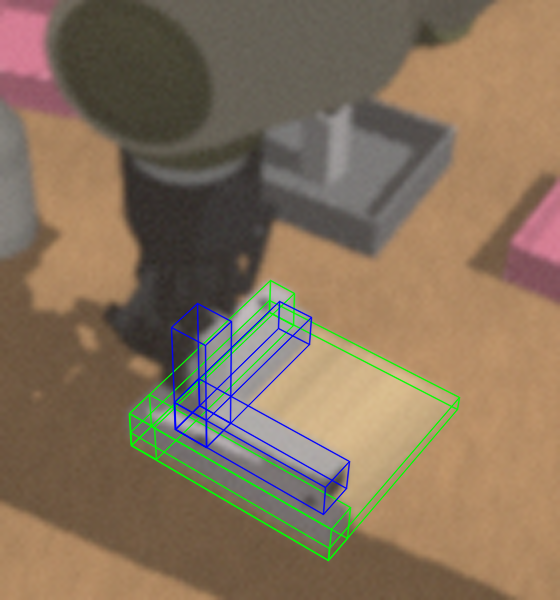

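```bash
cat > tf.py <<'E'
from eg import *
from scipy.spatial.transform import Rotation as Ro
a,L,h=-.0125,.1,.025
S=[((.0125,a,h),(L,a,h)),((.0125,.0125,h),(L,.0125,h)),((L,a,h),(L,.0125,h)),((L,.0125,0),(L,.0125,h)),((L,.0125,0),(.0125,.0125,0)),
((.0125,.0125,h),(.0125,L,h)),((.0125,.0125,0),(.0125,L,0)),((a,L,h),(.0125,L,h)),((.0125,L,0),(.0125,L,h)),((.0125,.0125,h),(.0125,.0125,.07)),((.0125,a,.027),(.0125,a,.065))]
def sc(p,G,v):
    R=Ro.from_euler("ZYX",[v[3],v[4],v[5]])
    tot=0
    for A,B in S:
        X=R.apply(np.linspace(A,B,40)[2:-2])+v[:3];q=proj(p,X)
        d=q[-1]-q[0];n=np.array([-d[1],d[0]])/np.linalg.norm(d);mx=q[None].astype(np.float32)
        gx=cv2.remap(G[0],mx[...,0],mx[...,1],cv2.INTER_LINEAR);gy=cv2.remap(G[1],mx[...,0],mx[...,1],cv2.INTER_LINEAR)
        tot+=np.minimum(np.abs(gx*n[0]+gy*n[1]).sum(-1),12).mean()
    return tot
def ffit(p,v0):
    G=grad(p);sca=np.array([.003,.003,.003,.03,.03,.03])
    f=lambda u:-sc(p,G,v0+u*sca)+.3*(u@u)*.1
    best=None;rng=np.random.default_rng(0)
    for k in range(12):
        st=rng.normal(0,.7,6)*(k>0)
        r=minimize(f,st,method="Powell",options=dict(xtol=1e-3,ftol=1e-5))
        if best is None or r.fun<best.fun: best=r
    return v0+best.x*sca,best.fun
def run(nm,v0):
    s,t=pickle.load(open(nm+".pkl","rb"))
    v,f=ffit(s,np.array(v0));print(nm,(v[:3]*1000).round(1),"yaw",np.degrees(v[3]).round(2),"ty,tx rad",v[4:].round(4),round(f,1))
E
python3 - <<'E'
from tf import *
y=np.radians(152.2)
run("b2",[.5403,-.0222,.015,y,0,0]);run("b3",[.5538,-.0177,.012,y,0,0]);run("b4",[.5538,-.0177,.012,y,0,0])
E
```

```text
b2 [542.2 -18.1  18.3] yaw 151.54 ty,tx rad [ 0.028  -0.0327] -108.6
b3 [555.1 -19.2  14.5] yaw 150.73 ty,tx rad [ 0.0203 -0.0348] -102.7
b4 [555.8 -17.6  15.7] yaw 151.08 ty,tx rad [ 0.0109 -0.0451] -103.4
```

```bash
python3 -m crank '{"slide":[[0.001,0,0],[0.002,0,0],[0.0025,0,0],[0.0025,0,0],[0.0025,0,0],[0.0025,0,0],[0.0025,0,0],[0.0025,0,0]],"roll":[0,0,0,0,0,0,0,0],"grip":[0.015,0.015,0.015,0.015,0.015,0.015,0.015,0.015]}' 110 >/dev/null; python3 st.py
python3 -m crank '{"slide":[[0,0,0],[0,0,0],[0,0,0],[0,0,0],[0,0,0],[0,0,0],[0,0,0],[0,0,0]],"roll":[-0.003,-0.006,-0.009,-0.01,-0.01,-0.01,-0.01,-0.01],"grip":[0.015,0.015,0.015,0.015,0.015,0.015,0.015,0.015]}' 110 >/dev/null; python3 st.py
```

```text
tcp jig 0.0093 0.013 0.0552 F jig 1.54 8.71 -4.08 yaw 62.2 tilt [-0.0029 -0.0016] w 0.024 tq [-1.51  1.06  0.45] t 23.05
tcp jig 0.0094 0.0129 0.0552 F jig 2.14 9.11 -3.38 yaw 62.66 tilt [-0.0029 -0.0009] w 0.0237 tq [-1.49  1.12 -0.37] t 24.0
```

```bash
python3 -m crank '{"slide":[[0.0005,-0.001,0],[0.0005,-0.002,0],[0.0005,-0.002,0.0003],[0.0005,-0.002,0.0006],[0.0005,-0.002,0.0006],[0.0005,-0.002,0.0006],[0.0005,-0.002,0.0006],[0.0005,-0.002,0.0006]],"roll":[0.005,0.005,0.005,0.005,0.005,0.005,0.005,0.005],"grip":[0.015,0.015,0.015,0.015,0.015,0.015,0.015,0.015]}' 110 >/dev/null; python3 st.py;  python3 look.py .5538 -.0177 152.2 .012 b5
python3 - <<'E'
from tf import *
y=np.radians(152.2)
run("b5",[.5538,-.0177,.012,y,0,0])
E
```

```text
tcp jig 0.0094 0.0136 0.055 F jig 2.08 -0.64 -3.2 yaw 62.45 tilt [-0.0001  0.0002] w 0.0237 tq [ 0.37  0.17 -0.07] t 24.95
b5 [555.7 -18.3  15.9] yaw 150.82 ty,tx rad [ 0.019  -0.0411] -103.9
```

```bash
python3 -m crank '{"slide":[[0,0,0.0005],[0,0,0.0005],[0,0,0.0005],[0,0,0.0005],[0,0,0.0005],[0,0,0.0005],[0,0,0.0005],[0,0,0.0005]],"roll":[0,0,0,0,0,0,0,0],"grip":[0.034,0.034,0.034,0.034,0.034,0.034,0.034,0.034]}' 100 >/dev/null; python3 st.py;  python3 look.py .5538 -.0177 152.2 .012 b6
python3 - <<'E'
from tf import *
y=np.radians(152.2)
run("b6",[.5538,-.0177,.012,y,0,0])
E
```

```text
tcp jig 0.0093 0.0137 0.0545 F jig -0.08 -0.23 -0.1 yaw 62.46 tilt [ 0.0001 -0.    ] w 0.0341 tq [-0.01  0.03  0.  ] t 26.0
b6 [556.2 -17.5  17.4] yaw 150.68 ty,tx rad [ 0.0371 -0.0662] -105.5
```

View pics/b6s.png

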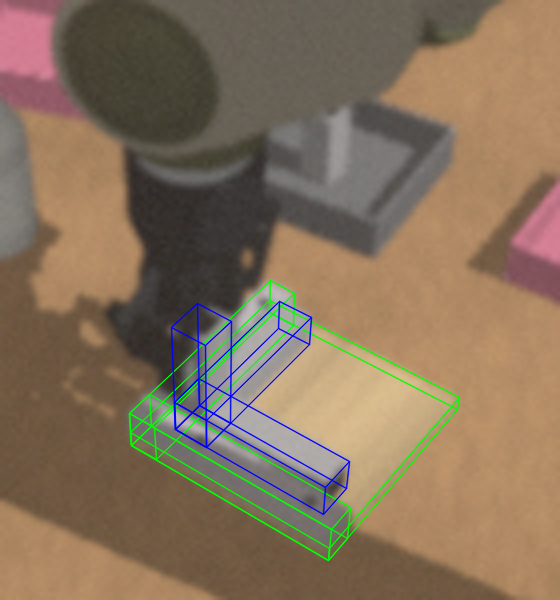

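```bash
python3 -m crank '{"slide":[[0.001,0,0.003],[0.002,0,0.006],[0.002,0,0.009],[0.002,0,0.009],[0.002,0,0.009],[0.002,0,0.009],[0.002,0,0.009],[0.002,0,0.009]],"roll":[0,0,0,0,0,0,0,0],"grip":[0.034,0.034,0.034,0.034,0.034,0.034,0.034,0.034]}' 120 >/dev/null; python3 st.py
python3 -m crank '{"slide":[[0,0,0],[0,0,0],[0,0,0],[0,0,0],[0,0,0],[0,0,0],[0,0,0],[0,0,0]],"roll":[0,0,0,0,0,0,0,0],"grip":[0.015,0.015,0.015,0.015,0.015,0.015,0.015,0.015]}' 120 >/dev/null; python3 st.py
```

```text
tcp jig 0.0112 0.0137 0.0456 F jig -0.09 -0.6 -0.16 yaw 62.45 tilt [ 0.0002 -0.    ] w 0.0337 tq [ 0.03 -0.04 -0.02] t 27.05
tcp jig 0.0112 0.0137 0.0458 F jig 1.64 0.35 5.86 yaw 62.44 tilt [ 0.0003 -0.0001] w 0.0237 tq [ 0.03  0.33 -0.2 ] t 28.0
```

```bash
python3 -m crank '{"slide":[[0,0,-0.0004],[0,0,-0.0008],[0,0.0005,-0.001],[-0.0005,0.001,-0.001],[-0.001,0.0013,-0.001],[-0.001,0.0013,-0.001],[-0.001,0.0013,-0.001],[-0.001,0.0013,-0.001]],"roll":[0,0,0,0,0,0,0,0],"grip":[0.015,0.015,0.015,0.015,0.015,0.015,0.015,0.015]}' 120 >/dev/null; python3 st.py
```

```text
tcp jig 0.0112 0.0131 0.046 F jig 2.32 4.89 -2.58 yaw 62.45 tilt [-0.0033 -0.0001] w 0.0237 tq [-0.64  0.85 -0.14] t 28.95
```

```bash
python3 -m crank '{"slide":[[-0.0005,0,0],[-0.001,0,0],[-0.001,0,0],[-0.001,0,0],[-0.001,0,0],[-0.001,0,0],[-0.001,0,0],[-0.001,0,0]],"roll":[0,0,0,0,0,0,0,0],"grip":[0.015,0.015,0.015,0.015,0.015,0.015,0.015,0.015]}' 120 >/dev/null; python3 st.py
```

```text
tcp jig 0.011 0.0132 0.0459 F jig 5.68 4.84 -0.61 yaw 62.43 tilt [-0.0049  0.0006] w 0.0236 tq [-0.3   1.3  -0.32] t 29.9
```

```bash
python3 -m crank '{"slide":[[0,0.0003,0],[-0.0003,0.0006,-0.0001],[-0.0003,0.0008,-0.0002],[-0.0003,0.0008,-0.0002],[-0.0003,0.0008,-0.0002],[-0.0003,0.0008,-0.0002],[-0.0003,0.0008,-0.0002],[-0.0003,0.0008,-0.0002]],"roll":[0,0,0,0,0,0,0,0],"grip":[0.015,0.015,0.015,0.015,0.015,0.015,0.015,0.015]}' 120 >/dev/null; python3 st.py; python3 look.py .5538 -.0177 152.2 .012 b7
python3 - <<'E'
from tf import *
y=np.radians(152.2)
run("b7",[.5538,-.0177,.012,y,0,0])
E
```

```text
tcp jig 0.011 0.0131 0.0459 F jig 6.32 9.23 -0.83 yaw 62.44 tilt [-0.0066 -0.0001] w 0.0239 tq [-0.85  1.62 -0.28] t 30.85
b7 [555.8 -18.2  16.2] yaw 150.72 ty,tx rad [ 0.0259 -0.0559] -102.3
```

View pics/b7s.png

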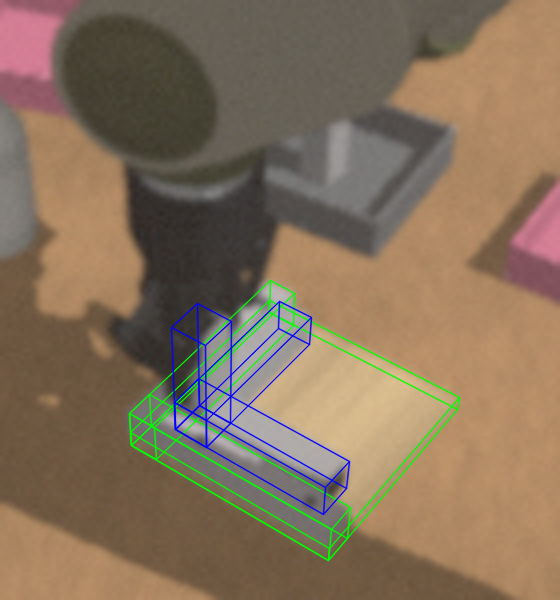

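```bash
python3 -m crank '{"slide":[[0,0,0],[0,0,0],[0,0,0],[0,0,0],[0,0,0],[0,0,0],[0,0,0],[0,0,0]],"roll":[0,0,0,0,0,0,0,0],"grip":[0.015,0.015,0.015,0.015,0.015,0.015,0.015,0.015]}' 120 >/dev/null; python3 st.py; python3 -c "
from rig import *
print(close_job())"
```

```text
tcp jig 0.011 0.0131 0.0459 F jig 6.41 9.36 -1.03 yaw 62.44 tilt [-0.0065 -0.0001] w 0.0237 tq [-0.85  1.62 -0.27] t 31.9
the job is handed in; nothing more can be done
None
```

I moved the offcut into the grey scrap tray, where it stands upright in the middle. I then set the frame corner on the jig board and pressed it into the corner. The job was handed in at 31.9 s with the frame corner still gripped; no verdict is reported.

**Last checks**
- **Push:** the wrist force was steady over the last 0.8 s, about 6.4 N along the jig's x axis (towards fence_y) and 9.4 N along y (towards fence_x). The fingers held at 23.7 mm opening with the grip set to 120 N. These are wrist readings, not the fence contacts themselves. With the worst friction, I estimate at least 2 to 3 N on fence_y and more on fence_x.
- **Seating:** the side view matched the drawn outline of the seated frame corner to about a pixel (about 2 mm). The tool leaned 0.0065 rad.

**What went wrong or disagreed**
- **Tipping on the first press:** the frame corner tipped slightly in the grip, by about 0.02 rad judging from the image fits. I opened the fingers so it settled flat, gripped it 9 mm lower and pressed again. The second press was stiff and did not creep.
- **Weak image check of angle and tilt:** the picture fits of the frame corner were noisy, and their yaw came out 1 to 1.5° below the jig's. For alignment with the fences I relied instead on the wrist's twist being nearly balanced.
- **Cameras:** the two cameras disagreed by about 3 mm on the jig's position.

The arm kept clear of the mug, tape roll and glue bottle, but I took no final picture to check them.

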